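Lock the tube mixer's shaft on its flat with the hex key

ROBOT

A 6-joint arm with a two-finger parallel gripper is mounted at the origin on the work surface. World frame = base frame: x ahead of the robot, y to its left, z up, the work surface at z = 0. Lengths are in m, angles in rad, forces in N, time in s.
With the tool pointing down it reaches from about 0.25 to 0.85 m from the base axis. Payload 12.5 kg.
Tool frame: the origin (TCP) lies between the finger pads; the fingertips stand 8 mm ahead of it and the grasp point (between the pads) lies 11 mm behind it (env.tip_reach is the distance from the TCP to the fingertips, in m); z points along the fingers, y is the direction in which the jaws open and shut (so a half turn about z gives the same grasp; the last joint's range is limited). The gripper opens to 93 mm and grips with 3 to 60 N. Pads are 15 mm wide; open, the fingers measure 128 mm over their backs; the gripper's body (75 mm by 188 mm) begins 65 mm behind the grasp point.
Start: joints at [1.108, 0.351, 1.652, -0, 1.139, -0.085], TCP at [0.203, 0.511, 0.227] pointing down, gripper open.
Joint ranges: [-2.75, 2.75], [-0.79, 2.1], [0.01, 2.65], [-1.57, 4.71], [0.07, 3.14], [-2.87, 2.87]. Speed limits (rad/s): [2.22, 2.22, 2.79, 3.14, 3.14, 3.14].

INTERFACE

Orientations are given as a unit quaternion [x, y, z, w].
In Python, from workcell import env, cams, models gives the robot as it stands. The module is installed in compiled form; this text tells all that it offers. Calls block until the motion is done:
- env.goto(position, orientation): joint-space move of the TCP to a pose.
- env.line_to(position, frame=None, rate=0.15): straight line of the TCP; frame=None keeps the orientation; rate is the mean speed in m/s.
- env.move_joints(angles): joint-space move.
- env.command_gripper(opening, strength=None): finger opening in m; strength is the grip in N (None keeps the last); returns when the fingers have stopped.
- env.dwell(seconds).
- env.solve_ik(position, orientation): joint angles nearest the present ones, or None.
- cams.snapshot(name): name is "scene" or "side" or "wrist"; returns the picture (480x640x3 uint8, red, green, blue); there is no depth.
- cams.calibration(name): a dict with "K" (3x3 intrinsics, pixels), "R" (3x3) and "t" (3): a world point X has camera coordinates R X + t; the wrist camera has in their place "tool_from_camera" (4x4, takes a point from camera to tool coordinates, whose origin is the TCP and whose axes are the flange's). Camera axes: x right, y down, z forward; pixel columns grow to the right and rows downward; lengths in m; the calibration is good to about 2 mm. A picture is of the moment at which its call begins: read the wrist's pose just before it. calibration takes no time and is no camera call.
A pose or a line that the arm cannot do raises env.MotionError and nothing moves.
- env.close_job(): hands the job in, once; it reports no verdict.
Trained networks look in the newest picture that a camera, given by its name, has taken for a name from the list of things; names that differ only in an ending like _2 or _b are one class to them, and where a whole thing is asked for, a point or a joint stands for the part that bears it (a point fixed in the world has none). Each returns a list of dicts, best first, with "score" (0 to 1); they miss things now and then, are a little off and sometimes report something else, mostly with a low value. They report only what shows in the picture. A call takes as long as a camera call. They do not tell look-alikes from the thing itself.
- models.search_frame(camera, query): "position" ([column, row] in pixels, amid what is visible of it).
- models.trace(camera, query): "mask" (480x640 bool, what is visible of it) and "position" ([column, row] in pixels, amid what is visible of it).
- models.mark_of(camera, query): "position" ([column, row] in pixels: a listed point, or the origin of a listed thing).
Readings, each from a call of its own:
- env.current_clock(): time.
- env.current_joint_pos(): joint angles.
- env.current_qvel(): joint speeds.
- env.current_effort(): joint torques, N m.
- env.current_tcp_pos(): TCP position.
- env.current_orientation(): TCP orientation.
- env.current_contact_force(): force on the tool from outside, world axes, zero at the start.
- env.current_torque(): the same for the moment, N m.
- env.current_opening(): finger opening in m.
Only numpy, scipy, OpenCV 4.12 (cv2) and the standard library are available. Lean on these libraries where they do the work, as an engineer would, in place of code of your own. Each camera call takes 0.05 s, during which the arm holds its last target.

TASK

Turn the tube mixer's crank until the shaft's yellow flat faces straight up at the clamp screw, tube tray level, and let go of it. Then take the orange T-handled hex key from its stand, seat it in the screw's hex socket without ramming it, and turn it clockwise until the screw bears firmly on the flat, snug but not over-tightened. Leave the key standing in the screw and do not disturb the pink bottle, the tube rack or the steel dish.

Things in the scene. Friction and masses are not known exactly. Their poses are not given: they have to be found in the camera images.
- mixer: Tube mixer stand, fixed: white base plate 150 x 245 x 12 mm, grey clamp hub 52 (x) x 44 (y) mm, top 125 mm above the table, grey end post at y = -166 mm. Origin: on the table under the hub's centre. y runs along the level shaft (crank at +y, tube tray at -y), z up. The clamp screw is vertical, on x = y = 0. Pushing more than 40 N down on the screw would drive it.
- socket (a point): Mouth of the screw's hex socket at its mean starting height, 149 mm above the table (fixed: does not sink with the screw; true mouth +-0.5 mm). Axes as the mixer's. Brass hex head 27 mm across, socket 15 mm deep, 0.8 mm play round the key, 7 degrees in turning. At the start two opposite socket corners lie along the mixer's x within 0.1 rad, differently each time.
- shaft: Dark 30 mm shaft, axis level, 100 mm above the table, yellow-coated flat 1.6 mm deep, 13.5 mm wide along it; carries a white tray of purple-capped tubes (90 x 116 mm) and the crank. Origin: on the axis below the screw. y: axis of turning; z: square out of the flat, straight up when it faces the screw. Starts 0.6 to 1.4 rad off, crank leaning to the mixer's -x; 0.06 N m friction holds it.
- crank_grip (a point): Middle of the black crank grip: free-spinning sleeve 18 mm in diameter, 62 mm long, parallel to the shaft, 55 mm from its axis on the flat's side and 106 mm along +y from the shaft's origin. Axes as the shaft's. With the flat up it is straight above the shaft's axis.
- stand: Grey block 70 x 70 x 42 mm, fixed, with a 17 mm hole 32 mm deep in the middle of its top, in which the key stands. Origin: centre of its underside.
- key: Loose T-handled hex key, 140 g, standing upright: orange bar 80 (along its x) x 14 (y) x 18 mm, centre 94 mm above the lower end, on a dark 12 mm hex shank whose corners lie along its x axis and every 60 degrees from there. Origin: centre of the lower end, z up along the shank. The lower 24 mm fit the socket; the last 4.5 mm are chamfered.
- key_tip (a point): Centre of the key's lower end (the same point as the key's origin).
- bottle: Pink bottle with blue cap, 60 mm in diameter, 170 mm tall, loose. Origin: centre of its underside.
- tube_rack: Wooden rack with purple-capped tubes, 90 x 160 x 63 mm, loose. Origin: centre of its underside.
- dish: Shallow steel dish, 84 mm across, 22 mm tall, loose. Origin: centre of its underside.
- screw_end (a point): Fixed point on the screw's axis at the height of the flat when it faces up, 113.4 mm above the table. The steep thread sinks 5 mm per rad clockwise, dragging with 0.2 N m; after 0.35 to 1.25 rad (tip worn differently each time) the sprung tip meets the flat, then the moment grows 2 N m per rad. Stop near 0.4 N m (40 N at the tip): under 20 N is loose, 60 N (0.5 N m) harms. On the round it stops early.
Things that resemble listed ones, but are neither listed nor needed, are in the scene too. There is more than one size of the key; the job needs the smallest.

How it is judged:
By the outcome, as a careful person would: the job done as asked, in the order asked, and still so for the second after the job is handed in, with the robot touching nothing.
It also fails if it takes over 72 s, if anything falls off the work surface, if the arm or the gripper's body presses on something with over 40 N, if the wrist force passes 120 N, or if a joint passes its speed limit or range.

## Working session

There is one attempt and no reset: what is moved stays moved. The work goes in short steps, each a Python script; the robot and the scene stay as the last script left them, time stands still between calls to the robot, and variables do not carry over. Pictures are saved under pics/ and viewed, and the job is handed in when it is done.

```bash
mkdir -p pics; ls
python3 - <<'E'
from workcell import env,cams,models
import cv2
for n in ["scene","side","wrist"]:
    im=cams.snapshot(n); cv2.imwrite(f"pics/{n}0.png",im[:,:,::-1])
    c=cams.calibration(n); print(n,{k:v.round(3).tolist() for k,v in c.items()})
print(env.current_clock(),env.current_tcp_pos(),env.current_orientation())
E
```

```text
pics
scene {'K': [[549.38, 0.0, 314.904], [0.0, 549.38, 236.931], [0.0, 0.0, 1.0]], 'R': [[0.871, 0.491, 0.016], [0.372, -0.638, -0.674], [-0.321, 0.593, -0.738]], 't': [-0.502, -0.133, 1.717]}
side {'K': [[476.913, 0.0, 323.442], [0.0, 476.913, 239.354], [0.0, 0.0, 1.0]], 'R': [[-0.956, -0.292, 0.017], [-0.234, 0.73, -0.643], [0.175, -0.619, -0.766]], 't': [0.571, 0.195, 1.056]}
wrist {'K': [[398.514, 0.0, 323.003], [0.0, 398.514, 237.267], [0.0, 0.0, 1.0]], 'tool_from_camera': [[0.0, -0.963, -0.271, 0.074], [1.0, 0.0, 0.0, 0.0], [0.0, -0.271, 0.963, -0.156], [0.0, 0.0, 0.0, 1.0]]}
0.15 [0.20274956 0.51101639 0.22625036] [ 1.87766628e-01  9.82213579e-01 -4.07691327e-04 -1.11516962e-04]
```

View pics/scene0.png

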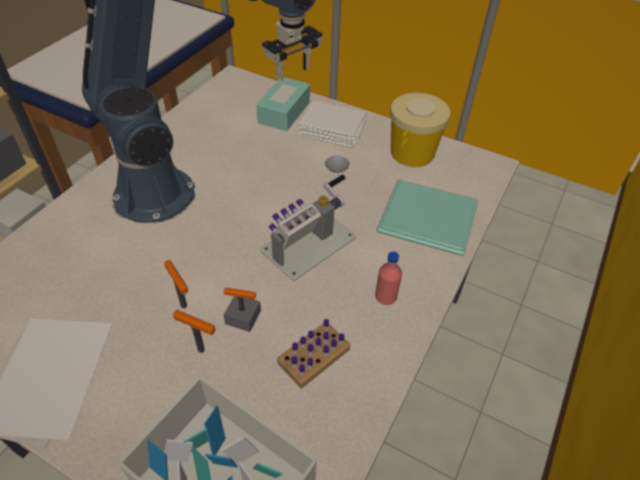

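View pics/side0.png

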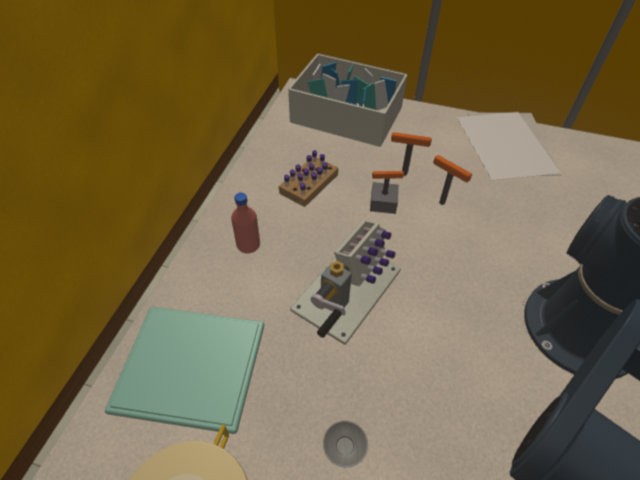

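View pics/wrist0.png

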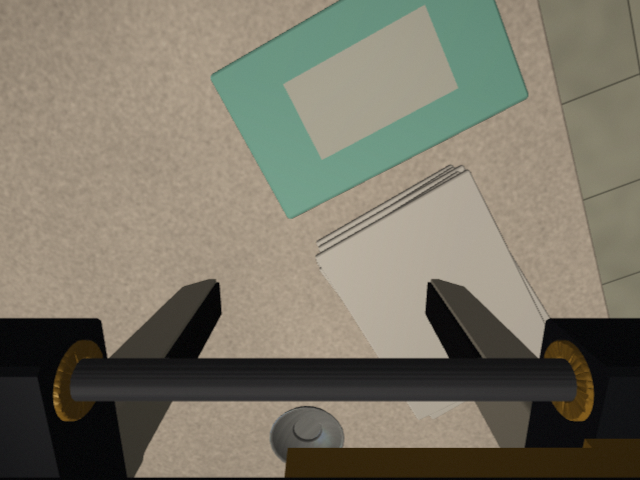

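The scene view shows the mixer at (305,230), bottle (388,280), rack (313,350) and dish (337,163). Orange T-keys are at (240,300) in the grey block, (176,280) and (195,325). The side view shows the same three at (387,185), (452,170) and (410,145).

```bash
cat > h.py <<'E'
from workcell import env,cams,models
import numpy as np, cv2
from scipy.spatial.transform import Rotation as Rn
def P(n):
    c=cams.calibration(n)
    if n=='wrist':
        T=np.eye(4);T[:3,:3]=Rn.from_quat(env.current_orientation()).as_matrix();T[:3,3]=env.current_tcp_pos()
        M=np.linalg.inv(T@c['tool_from_camera'])[:3]
    else: M=np.c_[c['R'],c['t']]
    return c['K']@M
def tri(l):  # list of (P,px)
    A=[]
    for p,u in l: A+= [u[0]*p[2]-p[0],u[1]*p[2]-p[1]]
    A=np.array(A); return np.linalg.lstsq(A[:,:3],-A[:,3],rcond=None)[0]
def proj(p,X):
    q=p@np.r_[X,1]; return q[:2]/q[2]
def onz(p,u,z):
    A=np.array([u[0]*p[2]-p[0],u[1]*p[2]-p[1]]); return np.r_[np.linalg.solve(A[:,:2],-A[:,3]-A[:,2]*z),z]
E
python3 - <<'E'
from h import *
for q in ["mixer","socket","shaft","crank_grip","stand","key","key_tip","bottle","tube_rack","dish"]:
    r={}
    for n in ["scene","side"]:
        r[n]=models.mark_of(n,q)[:4]
        print(q,n,[(np.round(d['position'],1).tolist(),round(d['score'],2)) for d in r[n]])
    if r['scene'] and r['side']:
        l=[(P(n),r[n][0]['position']) for n in r]
        X=tri(l); print('   ',X.round(4),[np.round(proj(p,X)-u,1).tolist() for p,u in l])
for n,b in [("scene",(150,170,370,390)),("side",(280,120,480,350))]:
    im=cv2.imread(f"pics/{n}0.png")[b[1]:b[3],b[0]:b[2]]
    cv2.imwrite(f"pics/{n}0c.png",cv2.resize(im,None,fx=2.6,fy=2.6,interpolation=cv2.INTER_CUBIC))
E
```

```text
mixer scene [([320.1, 232.8], 0.64)]
mixer side [([335.9, 307.7], 0.66)]
    [0.5299 0.1161 0.0034] [[0.5, 0.1], [0.9, -0.1]]
socket scene [([321.3, 199.7], 0.67)]
socket side [([335.7, 268.9], 0.61)]
    [0.5345 0.1116 0.143 ] [[1.2, 0.2], [2.2, -0.3]]
shaft scene [([320.9, 206.0], 0.79)]
shaft side [([334.1, 281.4], 0.9)]
    [0.532  0.1192 0.1108] [[1.8, 0.3], [3.3, -0.4]]
crank_grip scene [([337.0, 181.5], 0.83)]
crank_grip side [([324.6, 327.8], 0.67)]
    [0.5215 0.2311 0.1117] [[1.1, 0.2], [2.2, -0.2]]
stand scene [([243.0, 318.3], 0.65)]
stand side [([383.4, 205.0], 0.8)]
    [ 0.499  -0.2406 -0.0056] [[0.2, 0.0], [0.2, -0.0]]
key scene [([180.9, 309.7], 0.75), ([242.2, 314.3], 0.61), ([201.3, 348.7], 0.6), ([243.4, 313.7], 0.57)]
key side [([441.5, 205.2], 0.72), ([378.7, 197.9], 0.69), ([404.9, 172.9], 0.67)]
    [ 0.344  -0.2967 -0.0108] [[1.2, 0.5], [1.5, -0.4]]
key_tip scene [([200.9, 349.5], 0.82), ([242.3, 317.0], 0.78)]
key_tip side [([444.7, 204.7], 0.73), ([405.4, 175.0], 0.67), ([336.0, 267.6], 0.67), ([382.9, 202.4], 0.62)]
    [ 0.3816 -0.3412 -0.0807] [[-14.0, -6.1], [-17.4, 3.5]]
bottle scene [([383.0, 295.2], 0.59)]
bottle side [([251.0, 244.5], 0.89)]
    [0.7838 0.0031 0.002 ] [[0.3, 0.0], [0.4, -0.0]]
tube_rack scene [([323.8, 200.0], 0.71), ([313.4, 362.6], 0.57)]
tube_rack side [([309.0, 185.3], 0.88)]
    [0.6091 0.0068 0.2622] [[6.1, 0.9], [9.8, -1.2]]
dish scene [([338.7, 169.6], 0.82), ([242.3, 316.0], 0.67)]
dish side [([342.3, 446.8], 0.81)]
    [ 0.4395  0.4003 -0.0026] [[-0.3, -0.1], [-0.8, 0.1]]
```

View pics/scene0c.png

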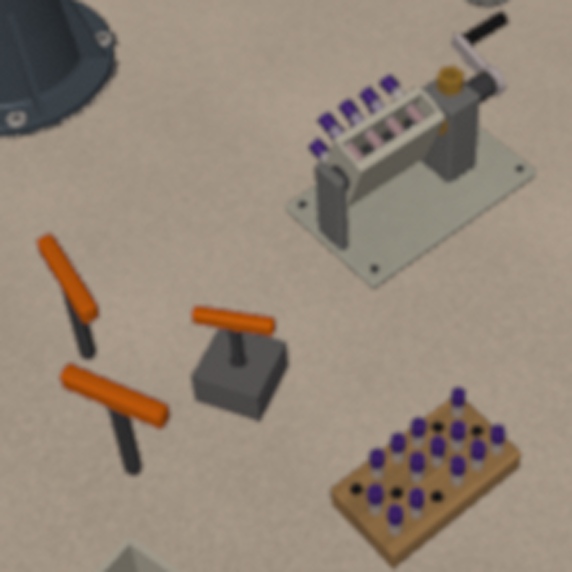

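View pics/side0c.png

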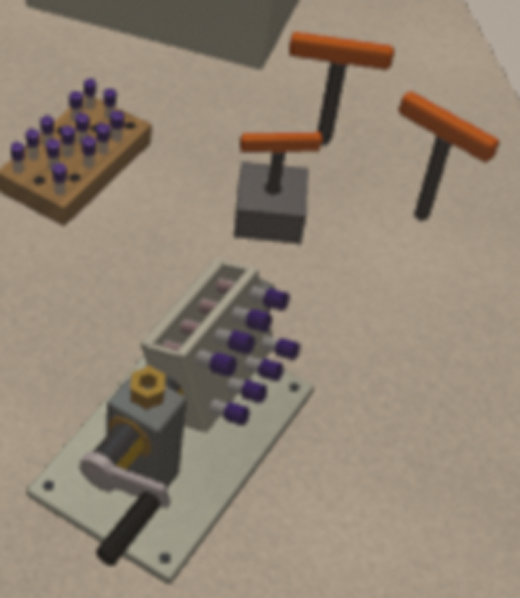

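The key that is wanted stands in the grey block at scene (240,300). Its look-alikes, at (176,280) and (195,325), are bigger and stand without a block. Next is a close look at the mixer with the wrist camera.

```bash
cat >> h.py <<'E'
def q(ang): # tool down, tool x at world angle ang
    x=np.array([np.cos(ang),np.sin(ang),0]);z=np.array([0,0,-1.]);return Rn.from_matrix(np.c_[x,np.cross(z,x),z]).as_quat()
def snap(n,name,box=None,f=1):
    p=P(n); im=cams.snapshot(n); o=im[:,:,::-1]
    if box: o=o[box[1]:box[3],box[0]:box[2]]
    cv2.imwrite(f"pics/{name}.png",cv2.resize(o,None,fx=f,fy=f,interpolation=cv2.INTER_CUBIC)); return p,im
E
python3 - <<'E'
from h import *
a=np.radians(67.5)+np.pi
env.goto([0.535,0.18,0.33],q(a))
print(env.current_joint_pos(),env.current_clock())
p,im=snap("wrist","w1"); np.save("p_w1.npy",p)
for k in ["socket","shaft","crank_grip","mixer"]:
    for d in models.mark_of("wrist",k)[:2]: print(k,np.round(d['position'],1),round(d['score'],2))
E
```

```text
[ 2.42773158e-01  2.94001076e-01  1.47395996e+00  1.10604085e-04
  1.37388335e+00 -2.50614428e+00] 3.225
crank_grip [353.7 247.1] 0.94
mixer [299.6 135.2] 0.86
```

View pics/w1.png

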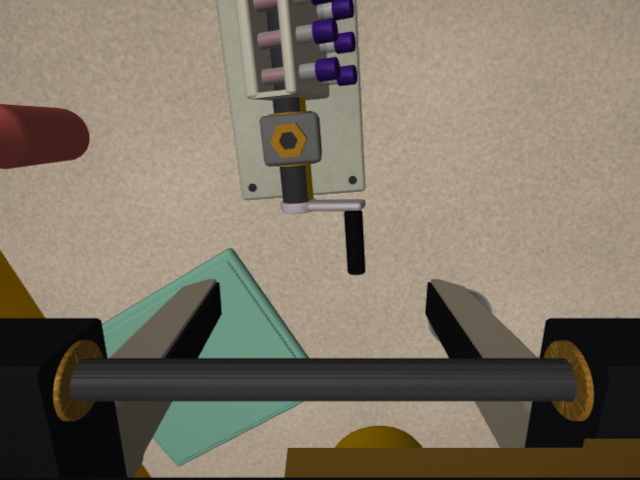

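The wrist picture shows the socket at about (288,140), the grip from (354,212) to (356,273), and the flat (yellow) on the right of the shaft. I'll enlarge it to read the pixels.

Run:
```python
import cv2
im=cv2.imread("pics/w1.png")[90:290,230:380]
cv2.imwrite("pics/w1c.png",cv2.resize(im,None,fx=3,fy=3,interpolation=cv2.INTER_CUBIC))
im=cv2.imread("pics/w1.png")[105:175,250:330]
cv2.imwrite("pics/w1d.png",cv2.resize(im,None,fx=8,fy=8,interpolation=cv2.INTER_CUBIC))
```

```text
(no output)
```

View pics/w1c.png

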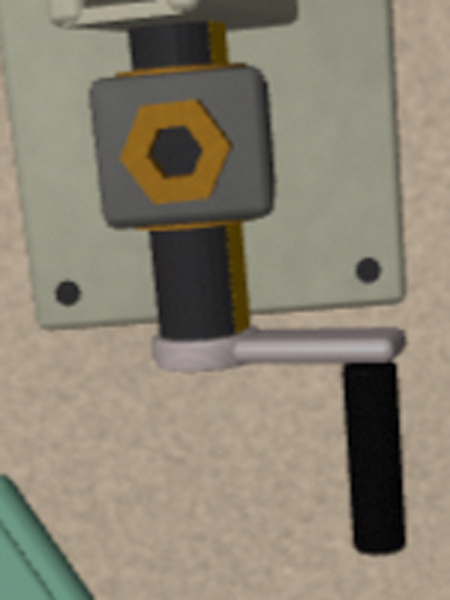

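View pics/w1d.png

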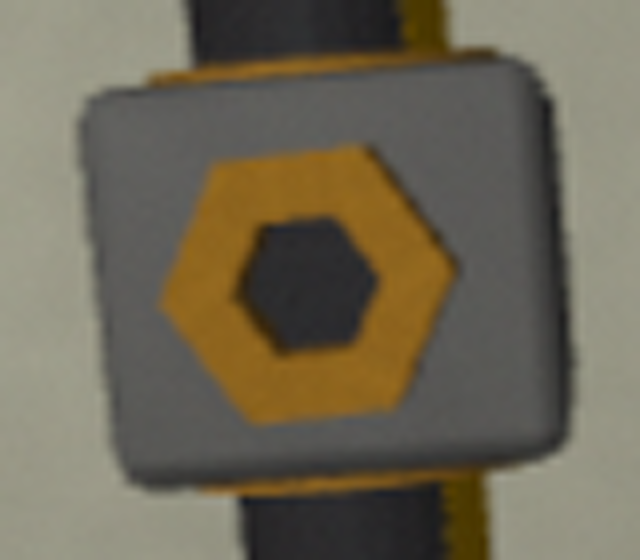

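Run:
```python
from h import *
from scipy.optimize import least_squares
p=np.load("p_w1.npy")
c8=lambda x,y: np.array([x,y])/8+[250-.44,105-.44]
hx=[c8(*v) for v in [(457,268),(363,145),(212,162),(160,303),(252,424),(397,408)]]
W=np.array([onz(p,u,.149) for u in hx])
so=np.array([onz(p,c8(*v),.149) for v in [(380,280),(333,216),(262,222),(238,293),(285,353),(355,346)]])
for n,w in (("head",W),("sock",so)):
    c=w.mean(0); d=w-c; print(n,c.round(4),np.linalg.norm(d,axis=1).round(4),np.degrees(np.arctan2(d[:,1],d[:,0])).round(1), "mod60 mean",np.degrees(np.angle(np.exp(6j*np.arctan2(d[:,1],d[:,0])).mean())/6).round(2))
for u,v,z in [((252.3,187.7),(352.7,180),.012),((42/3+230,328/3+90),(403/3+230,300/3+90),.012),((94/8+250,100/8+105),(530/8+250,65/8+105),.125),((130/8+250,485/8+105),(560/8+250,450/8+105),.125)]:
    a,b=onz(p,u,z),onz(p,v,z); d=b-a; print(a.round(4),b.round(4),"-x dir yaw",np.degrees(np.arctan2(-d[1],-d[0])).round(2),np.linalg.norm(d).round(4))
Ps,Pd=P("scene"),P("side")
def pts(v):
    x,y,w,th=v; R=Rn.from_euler('z',w).as_matrix(); o=np.array([x,y,0])
    f=lambda l: o+R@np.array(l); s,c=np.sin(th),np.cos(th)
    g=lambda yy: f([-.055*s,yy,.1+.055*c])
    return [(p,f([0,0,.149]),(288.2,140.2),1),(p,g(.075),(353.9,211),1),(p,g(.137),(356,272.5),1),
     (Ps,g(.106),(337,181.5),.5),(Pd,g(.106),(324.6,327.8),.5),(Ps,f([0,0,.149]),(321.3,199.7),.5),(Pd,f([0,0,.149]),(335.7,268.9),.5)]
r=lambda v: np.concatenate([k*(proj(a,b)-u) for a,b,u,k in pts(v)])
s=least_squares(r,[.53,.115,-.39,1.2]); print(s.x.round(4),np.degrees(s.x[2]).round(2),s.fun.round(1))
```

```text
head [0.5384 0.1109 0.149 ] [0.0156 0.0152 0.0154 0.0153 0.0152 0.0153] [ 164.1 -135.9  -75.1  -16.1   44.1  103.9] mod60 mean -15.82
sock [0.5382 0.111  0.149 ] [0.0073 0.0074 0.0078 0.0073 0.0073 0.0077] [ 161.6 -133.4  -76.   -16.4   46.4  104.7] mod60 mean -15.52
[0.6126 0.145  0.012 ] [0.4985 0.1823 0.012 ] -x dir yaw -18.09 0.1201
[0.6279 0.1539 0.012 ] [0.49   0.1987 0.012 ] -x dir yaw -18.0 0.145
[0.5538 0.0846 0.125 ] [0.5087 0.0994 0.125 ] -x dir yaw -18.09 0.0475
[0.5675 0.1237 0.125 ] [0.5215 0.1385 0.125 ] -x dir yaw -17.89 0.0483
[ 0.5381  0.1102 -0.3329  1.5169] -19.07 [-0.3 -0.8  0.1  1.8  0.3 -0.5  0.2  1.4  1.4  0.5  1.1 -0.3  0.4 -1.5]
```

```bash
cat >> h.py <<'E'
W=np.radians(-18.05); M0=np.array([.5383,.1109,0]); RW=Rn.from_euler('z',W).as_matrix()
mf=lambda l: M0+RW@np.array(l)
inv=lambda X: RW.T@(np.array(X)-M0)
QC=q(W+np.pi/2+np.pi)
E
python3 - <<'E'
from h import *
p=np.load("p_w1.npy")
for z in (.109,.118,.13):
    print([ (inv(onz(p,u,z))*1e3).round(1).tolist() for u in [(353.9,211),(355,242.3),(356,272.5)]])
Ps,Pd=P("scene"),P("side")
print((inv(tri([(Ps,(337,181.5)),(Pd,(324.6,327.8)),(p,(355,242.3)),(p,(355,242.3))]))*1e3).round(1))
E
```

```text
[[-53.2, 72.1, 109.0], [-52.5, 103.7, 109.0], [-51.8, 135.4, 109.0]]
[[-52.7, 70.2, 118.0], [-52.0, 101.0, 118.0], [-51.2, 132.0, 118.0]]
[[-51.9, 67.6, 130.0], [-51.3, 97.4, 130.0], [-50.5, 127.4, 130.0]]
[-52.6 106.5 110.8]
```

Run:
```python
from h import *
def gp(th,y=.106): return mf([-.055*np.sin(th),y,.1+.055*np.cos(th)-.011])
s=gp(1.26)
env.command_gripper(.06,5)
env.goto([s[0],s[1],.22],QC)
env.line_to(s,rate=.12)
print(env.current_clock(),env.current_contact_force())
env.command_gripper(.022)
print(env.current_opening(),env.current_contact_force())
snap("wrist","w2")
```

```text
5.8583 [ 0.14481762 -0.82933598  0.09371012]
0.022148324519616364 [-0.59025536  0.62547598  0.15796213]
```

View pics/w2.png

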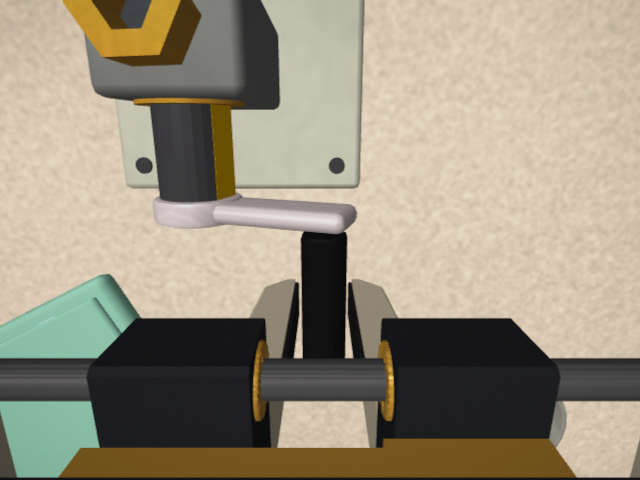

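The grip (302–347, 300) is caged between the pads. Next I swing it along the arc.

Run:
```python
from h import *
def gp(th,y=.106): return mf([-.055*np.sin(th),y,.1+.055*np.cos(th)-.011])
for th in np.r_[np.linspace(1.26,0,8)[1:]]:
    env.line_to(gp(th),rate=.06)
    print(round(th,2),env.current_contact_force().round(1),round(env.current_clock(),2))
env.command_gripper(.010,4); print(env.current_opening(),env.current_contact_force().round(1),env.current_tcp_pos()-gp(0))
snap("wrist","w3")
env.command_gripper(.05)
t=gp(0); t[2]+=.07; env.line_to(t,rate=.15)
snap("wrist","w4"); print(env.current_clock())
```

```text
1.08 [-2.4 -0.9  0.8] 7.02
0.9 [-0.1  0.2 -0.9] 7.33
0.72 [ 0.3 -0.3 -0.6] 7.65
0.54 [-0.1  0.4 -0.3] 7.97
0.36 [-0.2  0.3 -0.8] 8.28
0.18 [-0.3  0.7 -0.8] 8.6
0.0 [-0.5 -0.  -0.2] 8.92
0.017701137063084862 [ 0.5 -0.5 -1. ] [-3.92883511e-05 -3.16571405e-05 -6.61499797e-05]
10.6083
```

View pics/w3.png

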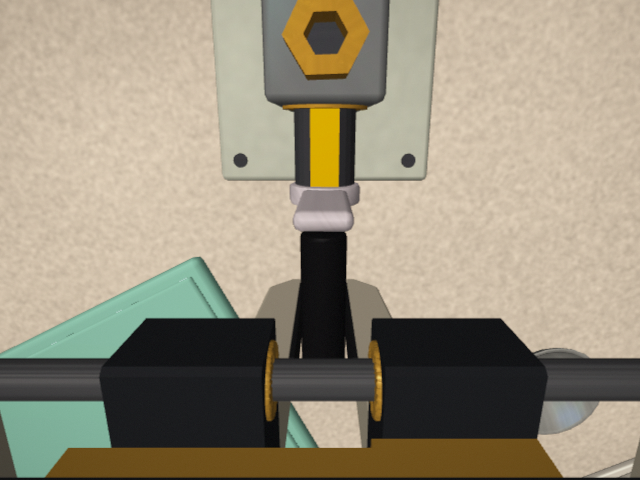

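View pics/w4.png

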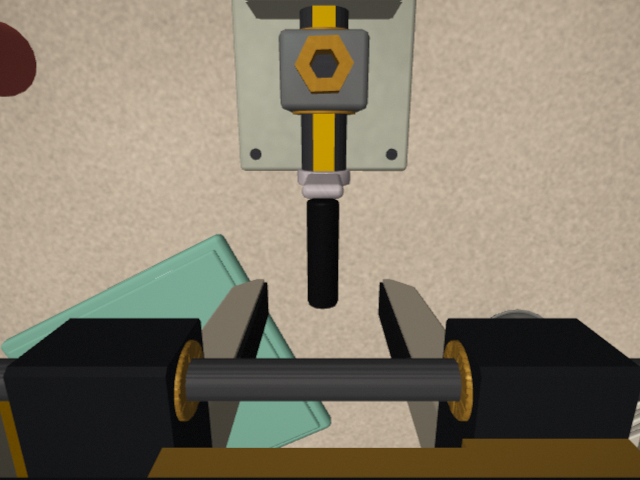

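The flat now shows centred on the shaft: w3 has it at 309–340 against the shaft at 295–355. The grip is over the axis. Now the key.

Run:
```python
from h import *
Ps,Pd=P("scene"),P("side")
a=onz(Ps,(195/2.6+150,315/2.6+170),.104);b=onz(Ps,(272/2.6+150,325/2.6+170),.104);d=b-a
print(a,b,np.linalg.norm(d),np.degrees(np.arctan2(d[1],d[0])),((a+b)/2))
a2=onz(Pd,(243/2.6+280,141/2.6+120),.104);b2=onz(Pd,(322/2.6+280,140/2.6+120),.104);d2=a2-b2
print(np.linalg.norm(d2),np.degrees(np.arctan2(d2[1],d2[0])),(a2+b2)/2)
```

```text
[ 0.46541803 -0.25395011  0.104     ] [ 0.53426699 -0.22747909  0.104     ] 0.07376242071721203 21.03072815231397 [ 0.49984251 -0.2407146   0.104     ]
0.07782841501286346 19.092295287401853 [ 0.49922876 -0.24376936  0.104     ]
```

Run:
```python
from h import *
a=np.radians(20)
t=np.array([.4995,-.242,.235])-.02*np.array([np.cos(a),np.sin(a),0])
c=env.current_tcp_pos(); env.line_to([c[0],c[1],.25],rate=.25)
env.command_gripper(.06,10)
env.goto(t,q(a)); print(env.current_joint_pos().round(2),env.current_clock())
p,_=snap("wrist","k1"); np.save("p_k1.npy",p)
for k in ["key","stand"]:
    for d in models.mark_of("wrist",k)[:2]: print(k,np.round(d['position'],1),round(d['score'],2))
```

```text
[-0.56  0.33  1.66  0.    1.15  0.66] 14.0333
key [317.1 327. ] 0.6
key [435.4 252.8] 0.57
stand [324.3 180.5] 0.59
```

View pics/k1.png

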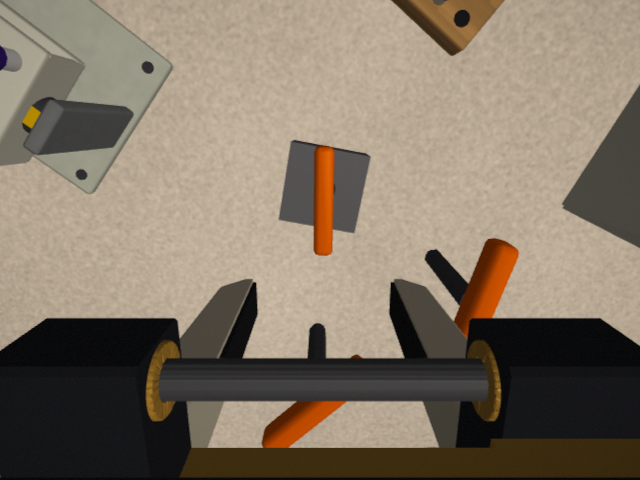

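k1 shows the small bar at (324,147–254) over its block. The bigger look-alikes are at (490,280) and (310,410).

Run:
```python
from h import *
p=np.load("p_k1.npy");Ps,Pd=P("scene"),P("side")
a,b=onz(p,(324.5,147),.113),onz(p,(323,254),.113)
d=a-b;print(a,b,(a+b)/2,np.linalg.norm(d),np.degrees(np.arctan2(d[1],d[0])))
print(onz(p,(315,200),.113),onz(p,(333,200),.113))
print("stand",[onz(p,u,.042).round(4) for u in [(293,141),(369,156),(356,233),(280,219)]])
print("A tip",tri([(Ps,(180.9,309.7)),(Pd,(441.5,205.2))])," B tip",tri([(Ps,(201.3,348.7)),(Pd,(404.9,172.9))]))
# bar centres
c=lambda x,y:(x/2.6+150,y/2.6+170); e=lambda x,y:(x/2.6+280,y/2.6+120)
print("A bar",tri([(Ps,c(69,278)),(Pd,e(448,127))]),"B bar",tri([(Ps,c(115,395)),(Pd,e(341,50))]))
```

```text
[ 0.53946638 -0.22875722  0.113     ] [ 0.4670767  -0.25412289  0.113     ] [ 0.50327154 -0.24144006  0.113     ] 0.07670517657140126 19.310690146644152
[ 0.5028132  -0.23504244  0.113     ] [ 0.50717962 -0.24699295  0.113     ]
stand [array([ 0.5317, -0.2033,  0.042 ]), array([ 0.5422, -0.2689,  0.042 ]), array([ 0.4744, -0.2834,  0.042 ]), array([ 0.4631, -0.2144,  0.042 ])]
A tip [ 0.34403964 -0.29666531 -0.01084842]  B tip [ 0.46681488 -0.37146311  0.00732086]
A bar [ 0.3483981  -0.28926082  0.12442634] B bar [ 0.46779512 -0.37246034  0.12602232]
```

Run:
```python
from h import *
a=np.radians(19.3); Q=q(a)
g=np.array([.503,-.2418,.0935])
env.command_gripper(.045,50)
env.goto(g+[0,0,.06],Q); env.line_to(g,rate=.1)
f0=env.current_contact_force(); print(f0,env.current_torque())
env.command_gripper(.005,50); print(env.current_opening(),env.current_contact_force(),env.current_torque(),env.current_clock())
env.line_to(g+[0,0,.01],rate=.04); print(env.current_contact_force().round(2),env.current_torque().round(3))
env.line_to(g+[0,0,.06],rate=.1); print(env.current_contact_force().round(2),env.current_torque().round(3))
p,_=snap("wrist","k2"); np.save("p_k2.npy",p)
snap("side","k2s",(330,100,460,260),4); print(env.current_clock())
```

```text
[-0.71778631  0.24551528 -0.38595619] [-0.0014466   0.16391908  0.02245613]
0.013637770170473457 [-0.07986127 -0.86334033  1.56116512] [-0.11420578  0.14070277  0.0298778 ] 16.475
[-0.35 -0.31 -0.94] [-0.009  0.132  0.008]
[ 0.   -0.94 -1.6 ] [-0.077  0.134  0.052]
17.625
```

View pics/k2.png

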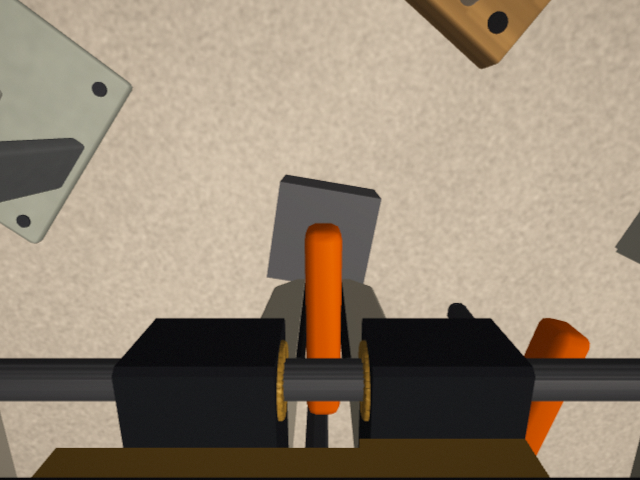

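View pics/k2s.png

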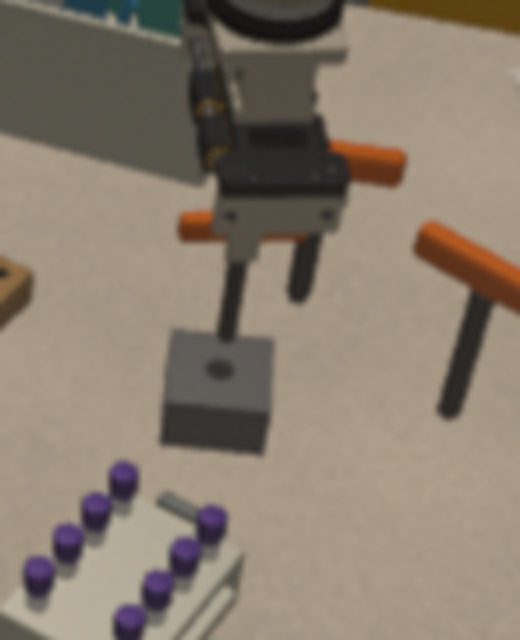

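Run:
```python
from h import *
c=cams.calibration("wrist");T=c["tool_from_camera"];K=c["K"];Pt=K@np.linalg.inv(T)[:3]
for x in (.04,-.04):
  for z in (-.020,-.002): print(x,z,proj(Pt,np.array([x,0,z])).round(1))
im=cv2.imread("pics/k2.png"); cv2.imwrite("pics/k2c.png",cv2.resize(im[200:440,270:380],None,fx=2.5,fy=2.5,interpolation=cv2.INTER_CUBIC))
```

```text
0.04 -0.02 [322.1 231.2]
0.04 -0.002 [322.1 219.6]
-0.04 -0.02 [322.1 420.8]
-0.04 -0.002 [322.2 392.4]
```

View pics/k2c.png

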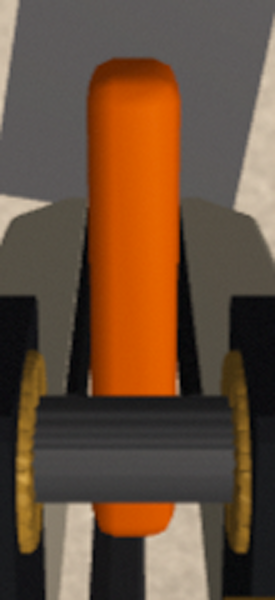

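Run:
```python
from h import *
c=cams.calibration("wrist")
for n,x0,y0,w,h,f,u in [("w3",275,0,105,85,6,0),("w4",285,25,80,80,7,0)]:
    im=cv2.imread(f"pics/{n}.png")[y0:y0+h,x0:x0+w]; cv2.imwrite(f"pics/{n}c.png",cv2.resize(im,None,fx=f,fy=f,interpolation=cv2.INTER_CUBIC))
```

```text
(no output)
```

View pics/w3c.png

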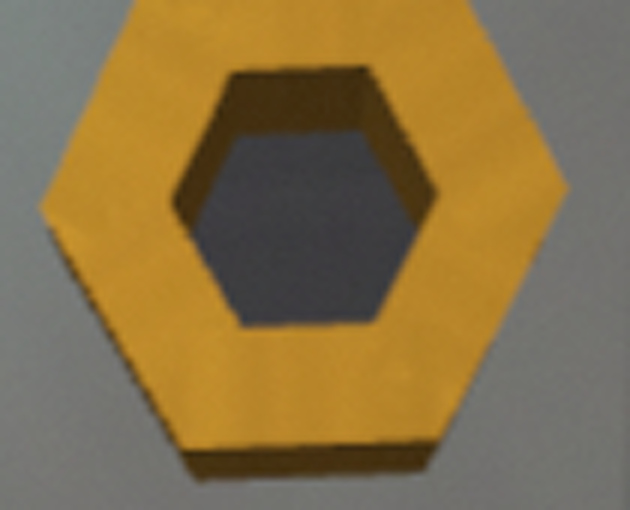

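View pics/w4c.png

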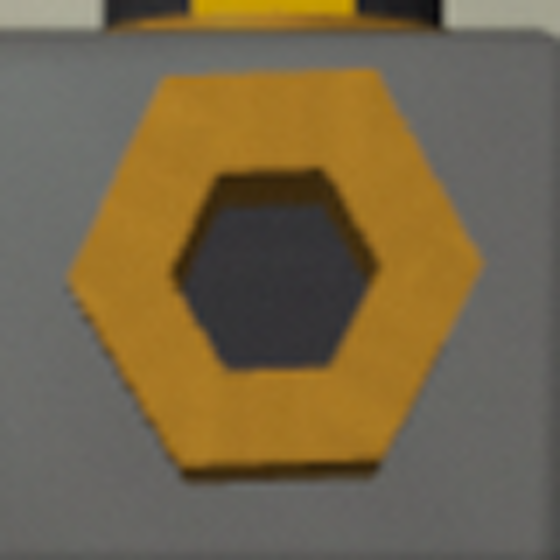

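Run:
```python
from h import *
from scipy.optimize import least_squares
c=cams.calibration("wrist")
def Pp(pos,Q,dy=0,dx=0):
    T=np.eye(4);T[:3,:3]=Rn.from_quat(Q).as_matrix();T[:3,3]=pos
    C=c['tool_from_camera'].copy(); C[0,3]+=dx; C[1,3]+=dy
    return c['K']@np.linalg.inv(T@C)[:3]
g0=mf([0,.106,.144])
V={"w1":(np.array([.535,.18,.33]),q(np.radians(67.5)+np.pi),8,(250,105),[(380,280),(333,216),(262,222),(238,293),(285,353),(355,346)]),
"w3":(g0,QC,6,(275,0),[(437,190),(370,67),(232,72),(172,203),(242,326),(375,321)]),
"w4":(g0+[0,0,.07],QC,7,(285,25),[(379,267),(325,170),(217,177),(173,275),(230,370),(328,365)])}
for zz in (.1485,.149,.1495):
  for n,(pos,Q,f,o,l) in V.items():
    p=Pp(pos,Q)
    X=np.array([onz(p,(np.array(u)+.5)/f-.5+o,zz) for u in l]); m=X.mean(0); d=X-m
    print(zz,n,m[:2].round(4),"mixer mm",(inv(m)*1e3).round(2)[:2],"R",(np.linalg.norm(d,axis=1).mean()*1e3).round(2),"ang",np.degrees(np.angle(np.exp(6j*np.arctan2(d[:,1],d[:,0])).mean())/6).round(2))
```

```text
0.1485 w1 [0.5365 0.1098] mixer mm [-1.32 -1.64] R 7.49 ang -15.52
0.1485 w3 [0.5369 0.1103] mixer mm [-1.13 -0.97] R 7.69 ang -15.88
0.1485 w4 [0.5373 0.1103] mixer mm [-0.8  -0.84] R 7.61 ang -15.53
0.149 w1 [0.5365 0.1098] mixer mm [-1.36 -1.65] R 7.48 ang -15.52
0.149 w3 [0.537  0.1104] mixer mm [-1.12 -0.87] R 7.66 ang -15.88
0.149 w4 [0.5373 0.1104] mixer mm [-0.8  -0.77] R 7.59 ang -15.53
0.1495 w1 [0.5364 0.1098] mixer mm [-1.41 -1.67] R 7.46 ang -15.52
0.1495 w3 [0.537  0.1105] mixer mm [-1.12 -0.77] R 7.64 ang -15.88
0.1495 w4 [0.5373 0.1105] mixer mm [-0.8 -0.7] R 7.57 ang -15.53
```

```bash
cat >> h.py <<'E'
S=mf([-.0004,-.0006,0]); HA=np.radians(104.3); QK=q(HA); ex=np.array([np.cos(HA),np.sin(HA),0]); ey=np.array([np.sin(HA),-np.cos(HA),0])
E
python3 - <<'E'
from h import *
c=env.current_tcp_pos(); env.line_to([c[0],c[1],.28],rate=.25)
t=S-.055*ex+[0,0,.265]
env.goto(t,QK); env.dwell(.15)
print(env.current_joint_pos().round(2),env.current_clock(),env.current_tcp_pos()-t,env.current_contact_force().round(2),env.current_torque().round(3))
p,_=snap("wrist","a1"); np.save("p_a1.npy",p)
im=cv2.imread("pics/a1.png")
snap("side","a1s",(270,180,400,340),4)
E
```

```text
[ 0.02  0.32  1.59 -0.    1.23 -0.23] 19.5917 [ 9.35745228e-05 -1.00919527e-03 -1.58758865e-04] [-0.24 -0.27 -1.78] [-0.048 -0.002 -0.002]
```

View pics/a1.png

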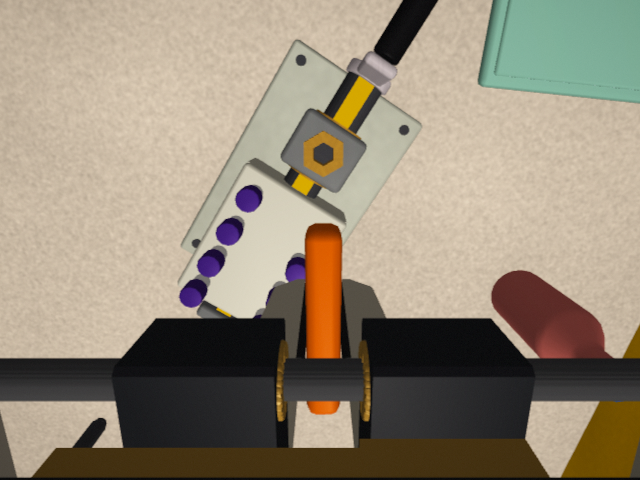

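View pics/a1s.png

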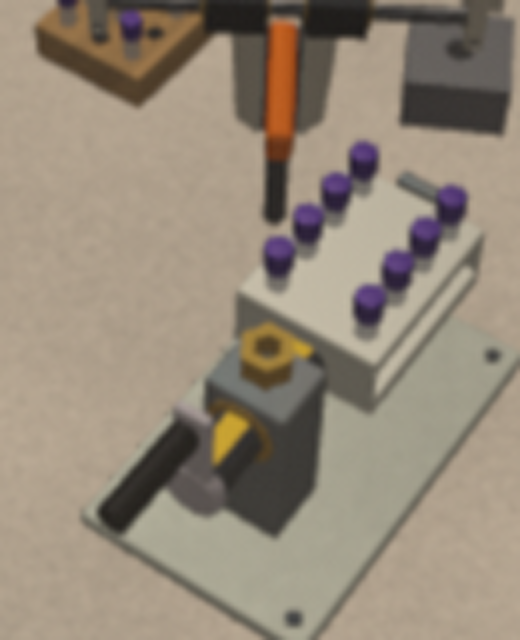

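The tray is level with its caps up. The socket is at (323,154) in the wrist view and the key is held centred. I'll enlarge to read the hex.

Run:
```python
from h import *
im=cv2.imread("pics/a1.png")[125:185,293:353]; cv2.imwrite("pics/a1c.png",cv2.resize(im,None,fx=10,fy=10,interpolation=cv2.INTER_CUBIC))
```

```text
(no output)
```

View pics/a1c.png

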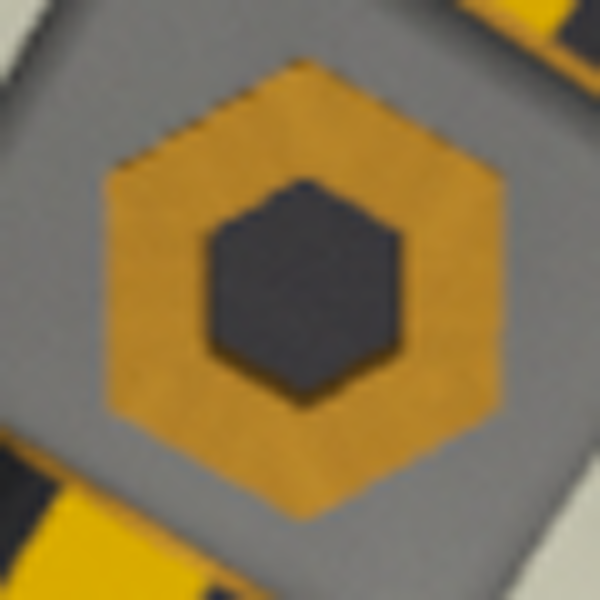

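Run:
```python
from h import *
p=np.load("p_a1.npy")
for l in ([(305,60),(503,178),(501,408),(303,520),(108,408),(108,175)],[(305,180),(401,235),(400,350),(304,408),(209,350),(209,235)]):
    X=np.array([onz(p,(np.array(u)+.5)/10-.5+[293,125],.149) for u in l]); m=X.mean(0); d=X-m
    v=m-np.r_[env.current_tcp_pos()[:2],.149]
    print(m.round(4),(inv(m)*1e3).round(2),"R",(np.linalg.norm(d,axis=1).mean()*1e3).round(2),"ang",np.degrees(np.angle(np.exp(6j*np.arctan2(d[:,1],d[:,0])).mean())/6).round(2)+120,"tool xy mm",(v@ex*1e3).round(2),(v@ey*1e3).round(2))
print(env.current_tcp_pos(), (env.current_tcp_pos()-S)@ex,(env.current_tcp_pos()-S)@ey)
```

```text
[0.5386 0.1111 0.149 ] [  0.28   0.27 149.  ] R 15.19 ang 103.96000000000001 tool xy mm 56.12 1.15
[0.5386 0.1111 0.149 ] [  0.28   0.26 149.  ] R 7.46 ang 104.06 tool xy mm 56.11 1.15
[0.55139074 0.05639828 0.26495609] -0.05575357695156866 -0.00011776849020054327
```

```bash
cat >> h.py <<'E'
S=mf([-.00015,-.0004,0])
def F(n=6):
    a=[];b=[]
    for _ in range(n):
        a.append(env.current_contact_force());b.append(env.current_torque());env.dwell(.01)
    return np.mean(a,0),np.mean(b,0)
E
python3 - <<'E'
from h import *
env.line_to(S+[0,0,.262],QK,rate=.12)
env.line_to(S+[0,0,.237],QK,rate=.08)
env.dwell(.2); f0,m0=F(); np.save("f0.npy",np.r_[f0,m0])
print(env.current_tcp_pos()-S,f0.round(2),m0.round(3),env.current_clock())
z=.237
while z>.2335-.006:
    z-=.0007
    env.line_to(S+[0,0,z],QK,rate=.03); f,m=F(3)
    print(round(z,4),(f-f0).round(1),(m-m0).round(3),(env.current_tcp_pos()[2]).round(4))
    if f[2]-f0[2]>7 or np.linalg.norm(f-f0)>12: break
print(env.current_clock())
snap("side","i1s",(270,180,400,340),4); snap("wrist","i1")
E
```

```text
[1.86385224e-04 1.19308461e-05 2.37428856e-01] [-0.15  0.47 -1.15] [-0.054  0.038 -0.001] 21.0083
0.2363 [ 0.8 -0.5 -0.1] [-0.006  0.002  0.018] 0.2364
0.2356 [-0.  -0.5 -0.2] [-0.001  0.02   0.009] 0.2356
0.2349 [ 0.1  0.2 -0. ] [-0.005  0.001 -0.013] 0.2349
0.2342 [ 0.5 -0.4 -0.6] [0.01  0.015 0.006] 0.2342
0.2335 [ 0.5 -0.3 -0.3] [-0.006 -0.015 -0.008] 0.2335
0.2328 [-0.1  0.1 -0.1] [-0.033  0.037  0.024] 0.2328
0.2321 [ 0.6 -0.9 -0.3] [0.005 0.006 0.04 ] 0.232
0.2314 [ 0.1 -0.5 -0.1] [ 0.086  0.    -0.002] 0.2314
0.2307 [ 0.3  0.3 -0.4] [0.139 0.009 0.024] 0.2307
0.23 [ 0.3  0.6 -0.4] [ 0.245 -0.006  0.004] 0.2299
0.2293 [ 0.5  0.8 -0.1] [ 0.266 -0.01  -0.039] 0.2293
0.2286 [ 0.5  0.9 -0.1] [ 0.403  0.03  -0.017] 0.2285
0.2279 [-0.5  1.8  0.2] [ 0.492  0.061 -0.008] 0.2278
0.2272 [-0.6  2.1  1.1] [ 0.634  0.128 -0.002] 0.2272
24.8583
```

View pics/i1s.png

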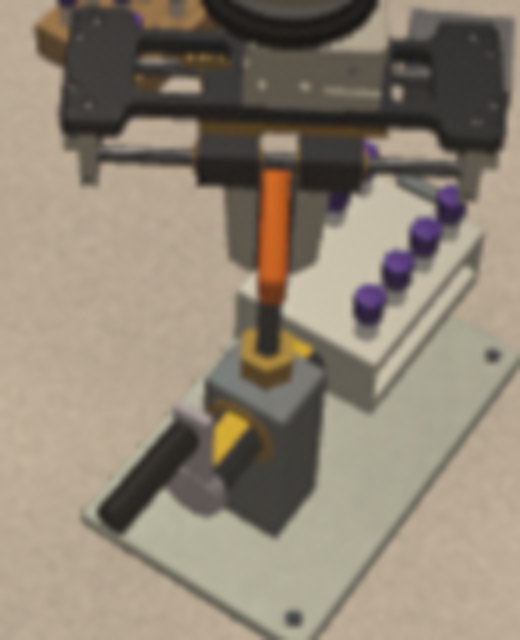

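The tip is in the mouth and being pushed gently toward +y. I'll comply laterally while descending.

```bash
cat > ins.py <<'E'
from h import *
f0=np.load("f0.npy"); f0,m0=f0[:3],f0[3:]
try: o=np.load("o.npy")
except Exception: o=np.zeros(3)
E
python3 - <<'E'
from ins import *
z=.2272; 
for it in range(45):
    f,m=F(3); f=f-f0; m=m-m0
    print(round(z,4),(o*1e3).round(2)[:2],f.round(1),m.round(3))
    if abs(m[0])<.2 and abs(m[1])<.2:
        if f[2]>6: break
        z-=.0007
    elif f[2]>12 or np.linalg.norm(f)>20: break
    # move in direction of force
    if abs(m[0])>.1: o[1]+=np.clip(.0012*m[0],-.0005,.0005)
    if abs(m[1])>.1: o[0]-=np.clip(.0012*m[1],-.0005,.0005)
    if z<.2168 or np.linalg.norm(o)>.003: break
    env.line_to(S+o+[0,0,z],QK,rate=.03)
np.save("o.npy",o);print(env.current_clock(),env.current_tcp_pos())
E
```

```text
0.2272 [0. 0.] [0.3 2.4 1.3] [ 0.632  0.096 -0.024]
0.2272 [0.  0.5] [-0.2  0.9  1.3] [ 0.429  0.09  -0.013]
0.2272 [0. 1.] [0.  0.5 0.7] [0.154 0.067 0.002]
0.2265 [0.   1.18] [ 0.5  0.3 -0.1] [0.125 0.06  0.01 ]
0.2258 [0.   1.33] [ 0.2 -0.3  0.8] [0.071 0.09  0.014]
0.2251 [0.   1.33] [-0.3  0.5 -0.2] [ 0.098  0.061 -0.005]
0.2244 [0.   1.33] [-0.3 -0.2 -0.3] [ 0.099  0.061 -0.   ]
0.2237 [0.   1.33] [-0.3 -0.1 -0.2] [ 0.11   0.033 -0.022]
0.223 [0.   1.47] [ 0.  -0.1 -0.5] [ 0.065  0.047 -0.012]
0.2223 [0.   1.47] [-0.1  0.   0.2] [0.048 0.041 0.   ]
0.2216 [0.   1.47] [-0.6 -0.5 -0.7] [ 0.061  0.038 -0.038]
0.2209 [0.   1.47] [ 0.2  0.1 -0.1] [ 0.064  0.048 -0.039]
0.2202 [0.   1.47] [ 0.4 -0.4 -0.1] [ 0.025  0.058 -0.019]
0.2195 [0.   1.47] [0.  0.1 0.2] [0.069 0.046 0.012]
0.2188 [0.   1.47] [ 0.1 -0.3  0. ] [0.091 0.06  0.008]
0.2181 [0.   1.47] [-0.  -0.3 -0.1] [0.087 0.087 0.002]
0.2174 [0.   1.47] [-0.6  0.1  3.5] [ 0.049  0.194 -0.007]
29.3833 [0.53813632 0.11204381 0.21767285]
```

Seated: 15 mm in, bottoming at 3.5 N. Now the turn clockwise, following the thread with 1 mm of clearance.

Run:
```python
from ins import *
z0=.2185
env.line_to(S+o+[0,0,z0],QK,rate=.02); env.command_gripper(.005,60); env.dwell(.1); fb,mb=F(8); print((fb-f0).round(2),(mb-m0).round(3))
np.save("mz0.npy",mb)
phi=0;L=[]
while phi<1.75:
    step=.05 if (not L or L[-1]<.27) else .02
    phi+=step
    env.line_to(S+o+[0,0,z0-.005*phi],q(HA-phi),rate=.004)
    f,m=F(5); dz=m[2]-mb[2]; L.append(dz)
    print(round(phi,2),(f-f0).round(1),(m-mb).round(3),round(env.current_clock(),2))
    if dz>.33 or abs(f[2]-f0[2])>12 or np.linalg.norm(f-f0)>20: break
np.save("phi.npy",phi)
```

```text
[ 0.13 -0.18 -0.34] [-0.005  0.015 -0.015]
0.05 [ 0.  -0.2  0.2] [ 0.127  0.048 -0.032] 30.31
0.1 [-0.   0.4  0.3] [0.298 0.023 0.014] 30.6
0.15 [0.  1.6 1.4] [0.521 0.033 0.025] 30.89
0.2 [-0.   1.7  4.2] [0.585 0.064 0.126] 31.18
0.25 [0.1 2.  4.8] [0.599 0.028 0.126] 31.48
0.3 [0.8 1.7 5.9] [ 0.607 -0.11   0.136] 31.77
0.35 [0.9 1.7 6.2] [ 0.584 -0.177  0.13 ] 32.06
0.4 [0.6 1.7 6.1] [ 0.539 -0.241  0.132] 32.35
0.45 [1.5 1.4 6.4] [ 0.525 -0.276  0.144] 32.64
0.5 [1.4 1.8 6.1] [ 0.517 -0.363  0.124] 32.93
0.55 [1.5 1.1 6.3] [ 0.467 -0.409  0.136] 33.23
0.6 [2.3 1.2 6.2] [ 0.41  -0.483  0.138] 33.52
0.65 [2.9 1.3 6.5] [ 0.38  -0.527  0.132] 33.81
0.7 [2.5 0.7 6.1] [ 0.329 -0.583  0.156] 34.1
0.75 [2.8 0.3 5.6] [ 0.264 -0.647  0.141] 34.39
0.8 [3.3 0.5 6.3] [ 0.216 -0.73   0.122] 34.68
0.85 [3.3 0.5 6.1] [ 0.179 -0.745  0.143] 34.98
0.9 [ 3.6 -0.3  6.2] [ 0.084 -0.804  0.153] 35.27
0.95 [ 3.7 -0.1  6. ] [ 0.048 -0.852  0.136] 35.56
1.0 [ 3.8 -0.6  5.9] [-0.039 -0.886  0.137] 35.85
1.05 [ 3.9 -0.8  6. ] [-0.093 -0.953  0.15 ] 36.14
1.1 [ 4.4 -1.2  6.1] [-0.127 -0.96   0.144] 36.43
1.15 [ 4.5 -1.5  6.4] [-0.212 -1.007  0.148] 36.73
1.2 [ 4.5 -1.7  6.6] [-0.305 -0.977  0.183] 37.02
1.25 [ 4.4 -1.6  7. ] [-0.291 -0.949  0.182] 37.31
1.3 [ 4.2 -1.9  7.7] [-0.365 -0.913  0.201] 37.6
1.35 [ 4.  -2.4  8.3] [-0.443 -0.888  0.244] 37.89
1.4 [ 3.7 -2.   8.9] [-0.479 -0.833  0.269] 38.18
1.45 [ 4.1 -2.7  9.6] [-0.54  -0.824  0.259] 38.48
1.5 [ 3.4 -2.8  9.5] [-0.573 -0.804  0.325] 38.77
1.52 [ 3.5 -3.1 10.3] [-0.626 -0.768  0.339] 39.06
```

The torque is near target. The lateral load comes from the key axis sitting about 1.4 mm off the tool axis, so I'll relieve that and the axial push before re-reading.

Run:
```python
from ins import *
mb=np.load("mz0.npy"); phi=float(np.load("phi.npy"))
o2=Rn.from_euler('z',-phi).as_matrix()@o; np.save("o2.npy",o2)
for a in (.5,1):
    env.line_to(S+o*(1-a)+o2*a+[0,0,.2185-.005*phi+.0006*a],q(HA-phi),rate=.02); f,m=F(12)
    print(a,(f-f0).round(2),(m-mb).round(3),env.current_clock())
print(env.current_tcp_pos()-S-o2, env.current_opening())
snap("wrist","t1");snap("side","t1s",(270,180,400,340),4)
```

```text
0.5 [ 2.39 -1.38  9.7 ] [-0.214 -0.432  0.344] 39.4083
1 [1.12 0.31 8.69] [ 0.211 -0.105  0.34 ] 39.7583
[-2.63852570e-04 -1.76822641e-05  2.11643790e-01] 0.013519240238028559
```

View pics/t1.png

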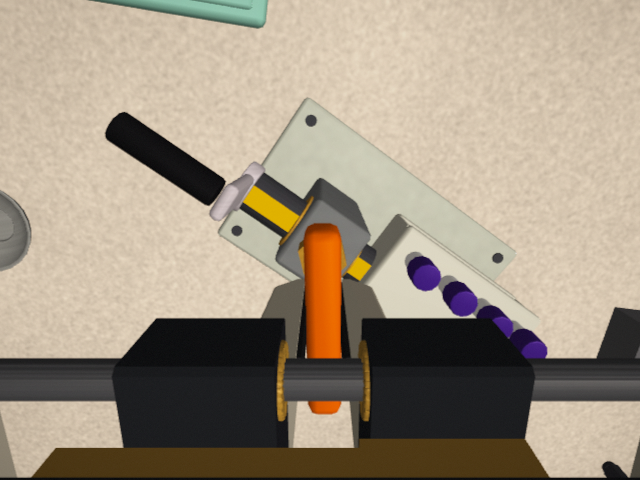

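View pics/t1s.png

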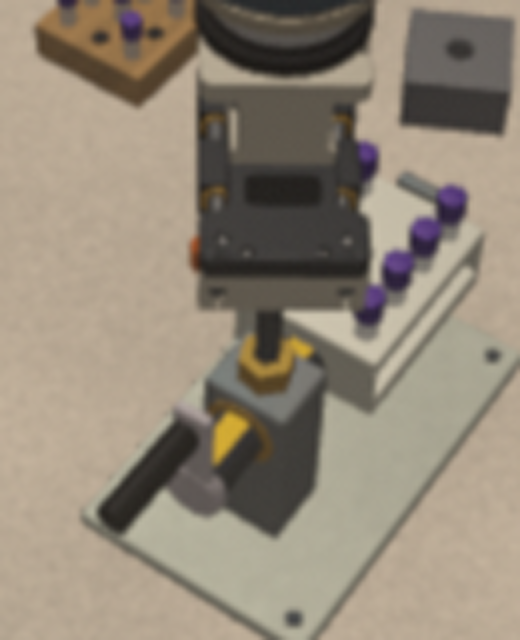

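Run:
```python
from ins import *
phi=float(np.load("phi.npy"))
R=Rn.from_quat(env.current_orientation()).as_matrix(); print(np.degrees(np.arctan2(R[1,0],R[0,0])),np.degrees(HA-phi),R[:,2])
j=env.current_joint_pos(); print(j, env.solve_ik(S+np.load("o2.npy")+[0,0,.2185-.005*phi+.0006],q(HA-phi)),env.current_effort())
im=cv2.imread("pics/t1.png")[170:420,200:420]; cv2.imwrite("pics/t1c.png",cv2.resize(im,None,fx=2.4,fy=2.4,interpolation=cv2.INTER_CUBIC))
```

```text
17.263466903877074 17.21041514011483 [-6.59250086e-04 -1.57563670e-04 -9.99999770e-01]
[ 1.18239358e-01  3.68021144e-01  1.66636250e+00 -8.79522720e-05
  1.10788224e+00  1.38777066e+00] [ 1.18164817e-01  3.68333591e-01  1.66628667e+00 -4.44089210e-16
  1.10697239e+00  1.38858273e+00] [-6.02586418e-01 -4.60521984e+01 -2.48029554e+01 -2.42790513e-03
  2.23172167e-01  3.23657580e-01]
```

View pics/t1c.png

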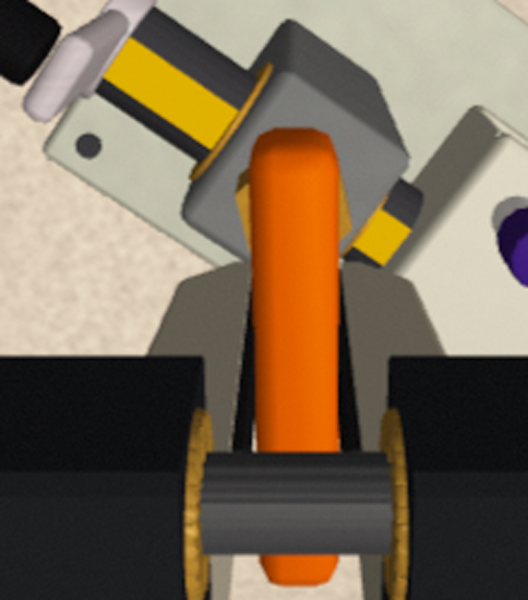

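Run:
```python
import cv2,numpy as np
for n in ("k2","a1","i1","t1"):
    im=cv2.imread(f"pics/{n}.png").astype(int); b,g,r=im[...,0],im[...,1],im[...,2]
    m=(r>120)&(r>1.8*g)&(b<40)
    o=[]
    for y in list(range(240,352,6))+list(range(404,410,2)):
        xs=np.where(m[y,290:360])[0]+290
        if len(xs): o.append((y,(xs.min()+xs.max())/2,len(xs)))
    o=np.array(o); k=o[:,0]<350; f=np.polyfit(o[k,0],o[k,1],1); print(n,f.round(4),o[~k].round(1).tolist(),o[k][[0,9,-1]].round(1).tolist())
```

```text
k2 [1.200000e-03 3.236561e+02] [[404.0, 323.5, 30.0], [406.0, 323.0, 29.0], [408.0, 323.0, 27.0]] [[240.0, 324.0, 35.0], [294.0, 324.5, 34.0], [348.0, 324.0, 33.0]]
a1 [6.00000e-04 3.22907e+02] [[404.0, 323.0, 31.0], [406.0, 323.0, 29.0], [408.0, 323.0, 27.0]] [[240.0, 323.0, 37.0], [294.0, 323.0, 35.0], [348.0, 323.5, 34.0]]
i1 [2.80000e-03 3.22236e+02] [[404.0, 323.0, 31.0], [406.0, 323.0, 29.0], [408.0, 323.0, 27.0]] [[240.0, 323.0, 37.0], [294.0, 323.0, 35.0], [348.0, 323.5, 34.0]]
t1 [1.620000e-02 3.182816e+02] [[404.0, 324.0, 31.0], [406.0, 324.0, 29.0], [408.0, 324.0, 27.0]] [[240.0, 322.5, 36.0], [294.0, 323.0, 35.0], [348.0, 324.0, 33.0]]
```

Joint 6 effort (0.32 N m) and the wrist moment (0.34 N m, plus about 9 N axial push) agree, giving roughly 40 N at the tip. The bar shows no slip in the pads. Next I unload within the play, release and check.

Run:
```python
from ins import *
mb=np.load("mz0.npy"); phi=float(np.load("phi.npy")); o2=np.load("o2.npy"); z=.2185-.005*phi+.0006
p2=phi
for i in range(8):
    p2-=.015; env.line_to(S+o2+[0,0,z],q(HA-p2),rate=.01); f,m=F(6)
    print(round(p2,3),(f-f0).round(1),(m-mb).round(3))
    if m[2]-mb[2]<.06: break
env.command_gripper(.035,20); env.dwell(.2); f,m=F(4); print("open",(f-f0).round(1))
print(env.current_clock())
snap("wrist","r1")
```

```text
1.505 [0.6 0.5 8.7] [ 0.238 -0.108  0.301]
1.49 [1.3 0.3 8.8] [ 0.23  -0.1    0.218]
1.475 [1.1 0.3 8.5] [ 0.234 -0.115  0.169]
1.46 [0.9 0.6 8. ] [ 0.251 -0.127  0.09 ]
1.445 [1.2 0.3 7.6] [ 0.276 -0.141  0.043]
open [ 0.2 -0.8  1. ]
42.175
```

View pics/r1.png

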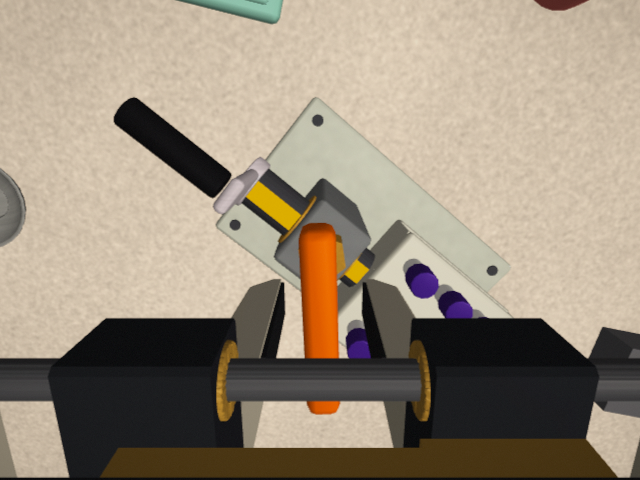

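Released, and the key is standing in the socket at (318,300). I'll lift straight up, retreat and look.

Run:
```python
from ins import *
c=env.current_tcp_pos()
f,m=F(3);print((f-f0).round(1))
env.line_to(c+[0,0,.03],rate=.06); f,m=F(3);print((f-f0).round(1))
env.line_to(c+[0,0,.10],rate=.15)
# view from crank side as in w3/w4: tool x=-ym, mixer y offset
env.goto(mf([0,.10,.33]),QC); env.dwell(.3)
print(env.current_clock())
p,_=snap("wrist","v1"); np.save("p_v1.npy",p); snap("side","v1s",(250,160,410,350),3.1); snap("scene","v1c",(230,130,420,320),3)
```

```text
[-0.2 -0.4  1.3]
[ 0.1 -0.5  1.1]
47.075
```

View pics/v1.png

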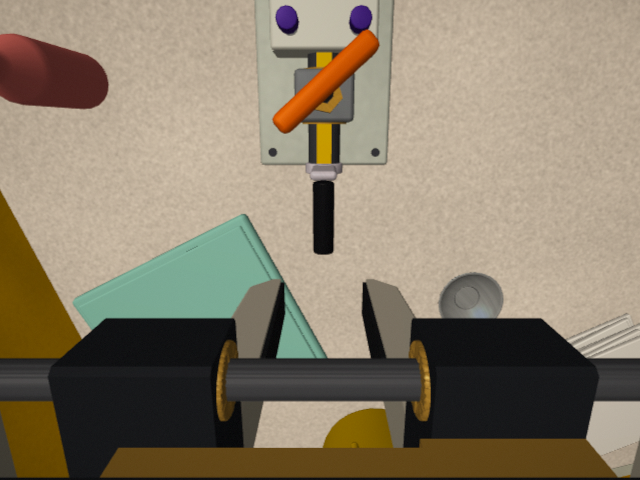

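View pics/v1s.png

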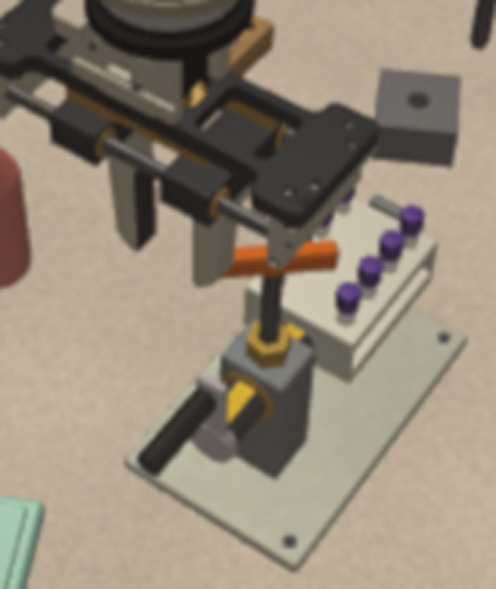

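View pics/v1c.png

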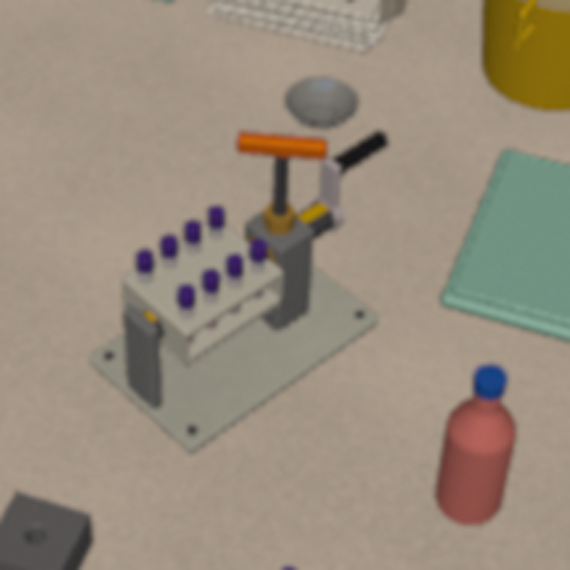

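Run:
```python
from h import *
p=np.load("p_v1.npy")
a,b=onz(p,(371,38),.238),onz(p,(283,125),.238);d=b-a;print(np.linalg.norm(d),np.degrees(np.arctan2(d[1],d[0])),np.degrees(np.arctan2(-d[1],-d[0])))
im=cv2.imread("pics/v1.png")[60:130,280:370]; cv2.imwrite("pics/v1h.png",cv2.resize(im,None,fx=8,fy=8,interpolation=cv2.INTER_CUBIC))
```

```text
0.06988531235791488 24.82063250896648 -155.17936749103353
```

View pics/v1h.png

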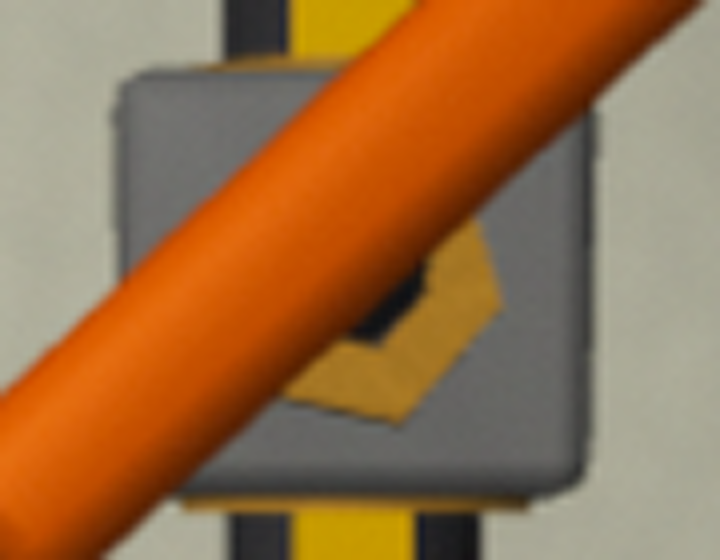

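Run:
```python
from h import *
p=np.load("p_v1.npy")
c=lambda x,y:(x/8+280-.44,y/8+60-.44)
for u,v in (((400,425),(502,300)),((502,300),(475,215)),((285,398),(400,425))):
    a,b=onz(p,c(*u),.142),onz(p,c(*v),.142);d=b-a
    e=np.degrees(np.arctan2(d[1],d[0])); print(np.linalg.norm(d)*1e3,e%60, "psi candidates",(14.1-e)%60,np.radians((14.1-e)%60),np.radians((14.1-e)%60+60))
```

```text
15.994156419353454 31.603010589571653 psi candidates 42.49698941042834 0.7417123873971384 1.7889099385937361
8.630290260080463 31.21710757816183 psi candidates 42.882892421838164 0.7484476655396011 1.7956452167361987
12.139719583909942 29.347388739739756 psi candidates 44.75261126026024 0.7810804153566301 1.8282779665532278
```

Run:
```python
from h import *
p=np.load("p_v1.npy")
im=cv2.imread("pics/v1.png").astype(int); b,g,r=im[...,0],im[...,1],im[...,2]
m=((r>110)&(r>1.9*g)&(b<40)).astype(np.uint8); m[:, :260]=0; m[150:]=0; m[:,390:]=0
n,l,s,_=cv2.connectedComponentsWithStats(m); k=1+s[1:,4].argmax(); print(s[k])
pts=np.argwhere(l==k)[:,::-1].astype(np.float32)
(cx,cy),wh,an=cv2.minAreaRect(pts); print(cx,cy,wh,an)
d=np.linalg.svd(pts-pts.mean(0),full_matrices=False)[2][0]
for z in (.22,.23,.245):
    a=onz(p,(cx-40*d[0],cy-40*d[1]),z);c=onz(p,(cx+40*d[0],cy+40*d[1]),z);e=c-a
    print(z,np.degrees(np.arctan2(e[1],e[0]))%180, np.linalg.norm(e)/80*max(wh),inv(onz(p,(cx,cy),z)))
print(env.current_tcp_pos(),np.degrees(np.arctan2(*Rn.from_quat(env.current_orientation()).as_matrix()[[1,0],0])))
R=np.linalg.inv(np.array(P('wrist'))[:,:3]);
```

```text
[ 273   29  106  104 2814]
325.35400390625 80.90147399902344 (22.04604148864746, 133.53709411621094) 46.54815673828125
0.22 23.526258805553283 0.08096217040057471 [-0.00041505 -0.00147997  0.22      ]
0.23 23.526258805553297 0.07792241215087578 [-0.0003659 -0.0004755  0.23     ]
0.245 23.526258805553237 0.07336277477632754 [-0.00029218  0.00103122  0.245     ]
[0.56926647 0.20599789 0.33000641] -108.05075497492476
```

Final view:
- The key stands fully seated on the screw axis. The bar top is at about 0.23 m, and the bar (23.5°) matches the head (31°) within the play.
- The flat is centred and up, and the tray is level.
- The bottle and dish look untouched, and the gripper is clear.

Handing in.

Run:
```python
from workcell import env
env.close_job(); print(env.current_clock())
```

```text
the job is handed in; nothing more can be done
the job is handed in; nothing more can be done
```

I turned the crank until the flat faced up with the tray level, and let go. I then took the smallest T-key from its stand, seated it, tightened the screw clockwise, and left the key standing in the screw. The job was handed in at about 47 s.

**Seating:** the key bottomed in the socket at about 3.5 N. The tip had been about 1.4 mm off the tool axis, and I corrected for that during insertion.

**Tightening:** I stopped at 0.34 N m wrist moment, with about 9 N of downward push. That works out to roughly 30–43 N at the screw tip.

**Last checks:**
- The key stands upright on the screw's axis, and its bar and the screw head agree within the play.
- The flat is centred on the shaft to about 1°.
- The bottle and dish look unmoved. The rack was outside the last close views, but I never went near it.

**What disagreed:**
- The running drag read about 0.14–0.17 N m instead of 0.2.
- The moment rose more slowly after contact than the stated 2 N m per rad, so the tip force is my estimate and was not confirmed directly.

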